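# Turn the sale wheel until its valve is at the top

## Task

The spoked wheel on the slanted repair stand has to show its valve stem at the very top, straight uphill of the hub, so that a buyer can put a pump on it. With the fingertips, push one spoke after another to turn the wheel round until the valve stem is there, then take the hand away and leave the wheel at rest. Touch neither the tyre nor the valve stem, and leave everything else on the table where it stands.

Things in the scene. Friction and masses are not known exactly. Their poses are not given: they have to be found in the camera images.
- axle: Fixed axle; origin at the hub's centre, 150 mm above the table, in the wheel's middle plane. The wheel leans back: its plane slopes 40 degrees from level, face up and away from the robot, high side towards it. The frame does not turn with the wheel: x straight uphill in the wheel's plane (to the top of the wheel), y level across the wheel, z out along the axle, up and away from the robot.
- stand: Fixed stand, origin on the table under the hub, x towards the robot, within 17 degrees. Three legs, tubes 14 mm thick, spread from the hub in front of the wheel, centre lines 34 mm off its middle plane, at 70, 180, 290 degrees from uphill, out past the tyre and down to the table. A finger between the spokes cannot pass a leg: push in one of the 3 open sectors. Hub boss 34 mm wide, to z 42 mm.
- wheel (a joint): Turn of the wheel, rad; 0 = valve stem at the top, growing from the axle's x towards its y (anticlockwise seen from its front). It turns endlessly both ways (full turns do not matter) and starts 115 to 180 degrees off the top, either side. It stays where it is left: friction 0.25 N m, about 4 N at 70 mm from the hub.
- spoke (a point): Centre of one of five equal straight grey metal spokes, 70 mm from the hub's centre, turning with the wheel; 16 mm wide, 14 mm thick, in the wheel's middle plane, at 36 (this one), 108, 180, 252, 324 degrees from the valve stem (same sense as the joint). The gaps between are open right through, from the hub (48 mm across, 44 mm long) to the rim (inner radius 117 mm); behind is only the table.
- valve_stem (a point): Middle of the valve stem, 103 mm from the hub's centre in the wheel's middle plane, turning with the wheel. A thin rod, black foot 16 mm thick and brass end 12 mm thick, that points from the rim in towards the hub, from 117 to 89 mm radius, midway between two spokes.
- tyre: Black tyre, 124 to 160 mm radius, 36 mm thick, not to be touched; origin at the hub's centre, turning with the wheel.
- valve: The valve stem as a solid, not to be touched; origin at the hub's centre, x through the stem, turning with the wheel.
- spanner: Bystander, loose: steel open-ended spanner 150 mm long, lying flat; origin at the centre of its underside.
- mug: Bystander, loose: blue mug 85 mm tall, 76 mm across; origin at the centre of its underside.
- dish: Bystander, loose: shallow white rectangular dish 100 x 140 x 30 mm; origin at the centre of its underside.
- card_box: Bystander, loose: small cardboard box 65 x 95 x 30 mm; origin at the centre of its underside.
- jar: Bystander, loose: amber glass jar 80 mm tall, 64 mm across; origin at the centre of its underside.
- lotion: Bystander, loose: white bottle 150 mm tall, 52 mm across; origin at the centre of its underside.
- cup: Bystander, loose: small white handleless cup 45 mm tall, 60 mm across; origin at the centre of its underside.

How it is judged:
By the outcome, as a careful person would: the job done as asked, in the order asked, and still so for the second after the job is handed in, with the robot touching nothing.
It also fails if it takes over 58 s, if anything falls off the work surface, if the arm or the gripper's body presses on something with over 40 N, if the wrist force passes 120 N, or if a joint passes its speed limit or range.

## Robot

A 7-joint arm with a two-finger parallel gripper is mounted at the origin on the work surface. World frame = base frame: x ahead of the robot, y to its left, z up, the work surface at z = 0. Lengths are in m, angles in rad, forces in N, time in s.
With the tool pointing down it reaches from about 0.4 to 0.85 m from the base axis. Payload 6.9 kg.
Tool frame: the origin (TCP) lies midway between the tips of the shut fingers; the grasp point (between the pads) lies pinch_z behind it (pinch_z is the distance from the TCP to the grasp point, in m); z points along the fingers, y is the direction in which the jaws open and shut (so a half turn about z gives the same grasp; the last joint's range is limited). The gripper opens to 85 mm and grips with 20 to 120 N. Pads are 22 mm wide; open, the fingers measure 114 mm over their backs; the gripper's body (76 mm by 85 mm) begins 54 mm behind the grasp point. The pads swing forward as they close: fully open they stand 13 mm farther back than shut.
Start: joints at [-1.022, 0.507, -0.238, 1.5, 0.126, 1.149, -0.155], TCP at [0.268, 0.565, 0.231] pointing down, gripper open.
Joint ranges: [-3.08, 3.08], [-0.24, 2.05], [-1.43, 1.35], [0, 2.5], [-1.52, 4.66], [0.17, 1.96], [-2.89, 2.89]. Speed limits (rad/s): [2.39, 2.39, 3.14, 3.14, 3.14, 3.14, 3.14].

## Interface

Orientations are given as [roll, pitch, yaw] about the fixed x, y, z axes, in that order (R = Rz(yaw) Ry(pitch) Rx(roll)).
In Python, from bench import * gives the robot as it stands. The module is installed in compiled form; this text tells all that it offers.
- The arm moves only by the tool carry_out, never from a script. Its argument "increments" is one flat list of numbers, 5 for each row, row after row: the shift along the tool's x, y, z in units of 25 mm (1.0 is 25 mm), then the turn about the tool's z in degrees, then the opening in per cent of the stroke, from 0 (shut) to 100 (fully open). A call has 1 to 20 rows; each row is the pose to reach, as a shift and turn from the pose commanded when the call began, along the tool's axes at that moment; what a row does not reach only later rows make up. A row lasts 1/12 s, in which the tool goes at most 41.7 mm and 7.16 degrees, less where a joint would pass 70% of its speed; a pose out of reach is approached as far as the arm can. A call with a gripper value outside its range is refused whole. The fingers move at their own pace and stop on an object; "grip_force" is the grip in N (left out, the last holds). Time passes only in rows, so rows that repeat a pose let the fingers close. It gives the time, the measured TCP pose, the force and the opening at its end, in the units of the state.
- state(): the state, without advancing time (a new reading comes with each control period).
- capture(name): name is "scene" or "top" or "wrist"; returns (picture, depth): 480x640x3 uint8, red, green, blue; 480x640 float32, m along the optical axis (not along the pixel's ray), 0 where there is no reading.
- camera_info(name): a dict with "K" (3x3 intrinsics, pixels), "D" ([k1, k2, p1, p2, k3] as OpenCV has them; the pictures are not rectified), "position" and "orientation" of the camera in the world; the wrist camera has in their place "mount" (4x4, takes a point from camera to tool coordinates, whose origin is the TCP and whose axes are the flange's). Camera axes: x right, y up, looking along -z (the intrinsics and any distortion apply to the point x, -y, -z); pixel columns grow to the right and rows downward; lengths in m; the calibration is good to about 2 mm. A picture is of the moment at which its call begins: read the wrist's pose just before it. camera_info takes no time and is no camera call.
- close_job(): hands the job in, once; it reports no verdict.
The state is a dict: "t": time; "joint_positions": joint angles; "qd": joint speeds; "effort": joint torques, N m; "position": TCP position; "tool_rot": TCP orientation; "wrist_force": force on the tool from outside, world axes, zero at the start; "moment": the same for the moment, N m; "gripper_width": opening from 0.0 (shut) to 1.0 (fully open).
Only numpy, scipy, OpenCV 4.12 (cv2) and the standard library are available. Lean on these libraries where they do the work, as an engineer would, in place of code of your own. Each camera call takes 0.05 s, during which the arm holds its last target.

## Working session

There is one attempt and no reset: what is moved stays moved. The work goes in short steps, Python scripts to look and compute and a tool call to move; the robot and the scene stay as the last step left them, time stands still between calls to the robot, and variables do not carry over. Pictures are saved under pics/ and viewed, and the job is handed in when it is done.

Besides the shell and the picture viewer there is one more tool, called after "Request:" as name(argument=value, ...) on one line, values as JSON. carry_out: Moves the arm, as the interface text tells. Its arguments: {"type":"object","properties":{"increments":{"type":"array","items":{"type":"number"}},"grip_force":{"type":"number"}},"required":["increments"]}

```bash
mkdir -p pics; ls; python3 - <<'E'
from bench import *
import cv2
s=state();print(s)
for n in ["scene","top","wrist"]:
    print(n,camera_info(n))
    p,d=capture(n)
    import numpy as np
    np.savez(f"pics/{n}0.npz",p=p,d=d)
    cv2.imwrite(f"pics/{n}0.png",p[:,:,::-1])
E
```

```text
pics
{'t': 0.0, 'joint_positions': array([-1.02251625,  0.50832309, -0.23752187,  1.50113623,  0.1257134 ,
        1.14886433, -0.15480719]), 'qd': array([-0.00027994, -0.00010182, -0.00077753,  0.00057224, -0.00030899,
        0.00077951,  0.00065933]), 'effort': array([ 5.94726698e-04, -6.20588350e+01, -2.18700908e+00, -2.49662679e+01,
        1.25849596e-02,  1.18578845e-02,  4.06503119e-06]), 'position': array([0.2676469 , 0.56424822, 0.23043754]), 'tool_rot': array([-3.13985274e+00,  4.36020128e-05,  2.69882606e+00]), 'wrist_force': array([ 0.00972246, -0.31630166, -0.11930578]), 'moment': array([ 0.01496371, -0.02929865,  0.02001772]), 'gripper_width': 1.0011839214400882}
scene {'K': array([[452.35785161,   0.        , 317.12948672],
       [  0.        , 452.35785161, 247.26804778],
       [  0.        ,   0.        ,   1.        ]]), 'D': array([0.00768306, 0.        , 0.        , 0.        , 0.        ]), 'position': array([1.11543363, 0.06103167, 0.77698295]), 'orientation': array([ 0.69268156, -0.01051656,  1.64759405])}
top {'K': array([[591.4397002 ,   0.        , 321.66
[... 208 characters left out ...]
y([0.45011368, 0.01918191, 1.38060635]), 'orientation': array([ 0.09559276, -0.00543279, -1.59290197])}
wrist {'K': array([[423.90514416,   0.        , 325.10592054],
       [  0.        , 423.90514416, 236.40688149],
       [  0.        ,   0.        ,   1.        ]]), 'D': array([-0.02796408,  0.        ,  0.        ,  0.        ,  0.        ]), 'mount': array([[-3.02915859e-04,  9.64488295e-01,  2.64125419e-01,
         6.61580145e-02],
       [ 9.99999950e-01,  2.68554776e-04,  1.66200987e-04,
        -1.24804493e-03],
       [ 8.93667637e-05,  2.64125456e-01, -9.64488328e-01,
        -1.44101323e-01],
       [ 0.00000000e+00,  0.00000000e+00,  0.00000000e+00,
         1.00000000e+00]])}
```

View pics/scene0.png

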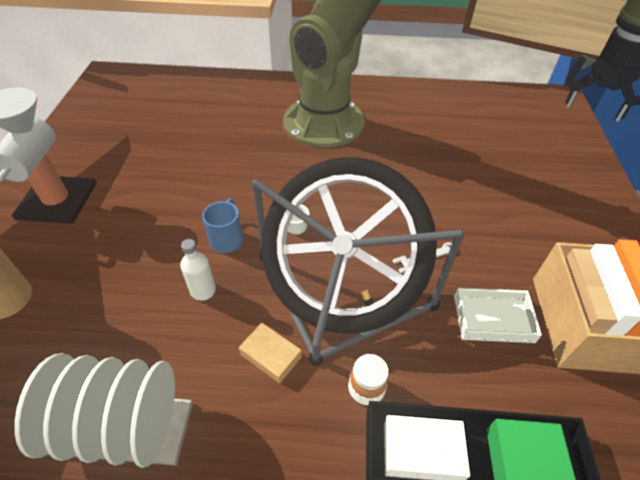

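View pics/top0.png

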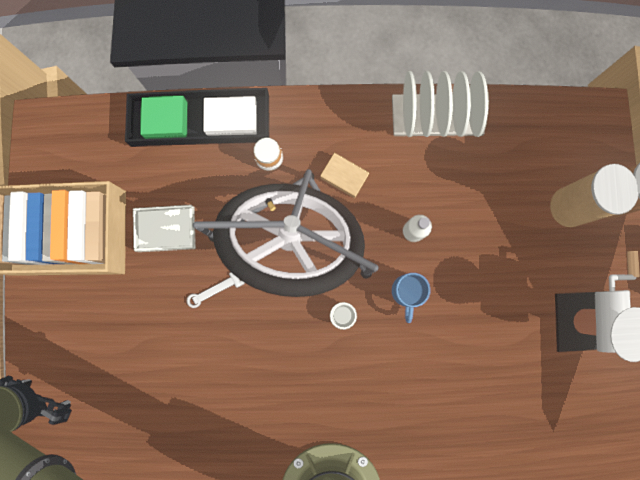

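View pics/wrist0.png

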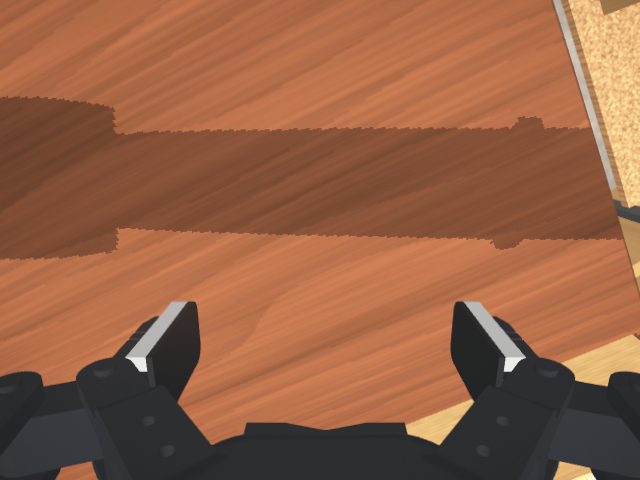

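```bash
cat > h.py <<'E'
import numpy as np, cv2
from scipy.spatial.transform import Rotation as Ro
from bench import *
def rot(o): return Ro.from_euler('xyz',o).as_matrix()
def campose(n,st=None):
    c=camera_info(n)
    if n!='wrist': return np.array(c['position']),rot(c['orientation'])
    T=np.eye(4);T[:3,:3]=rot(st['tool_rot']);T[:3,3]=st['position'];T=T@c['mount'];return T[:3,3],T[:3,:3]
def rays(n,uv):
    c=camera_info(n);q=cv2.undistortPoints(np.array(uv,float).reshape(-1,1,2),c['K'],c['D']).reshape(-1,2)
    return np.c_[q[:,0],-q[:,1],-np.ones(len(q))]
def pts(n,uv,depth,st=None):
    p,R=campose(n,st);return p+(rays(n,uv)*np.array(depth).reshape(-1,1))@R.T
def proj(n,P,st=None):
    p,R=campose(n,st);c=camera_info(n);q=(np.atleast_2d(P)-p)@R;q=q*[1,-1,-1]
    return cv2.projectPoints(q,np.zeros(3),np.zeros(3),c['K'],np.array(c['D']))[0].reshape(-1,2)
def cloud(n,d,st=None):
    v,u=np.mgrid[0:480,0:640];uv=np.c_[u.ravel(),v.ravel()]
    return pts(n,uv,d.ravel(),st).reshape(480,640,3)
E
python3 - <<'E'
from h import *
for n in ['scene','top']:
    z=np.load(f'pics/{n}0.npz');p=z['p'].astype(int);d=z['d']
    C=cloud(n,d)
    print(n,'table z',C[330,250] if n=='scene' else C[330,450])
    # black tyre pixels
    m=(p.max(2)<60)&(d>0)&(C[...,2]>.03)&(C[...,2]<.3)&(abs(C[...,0]-.5)<.25)&(abs(C[...,1]-.05)<.25)
    print(m.sum())
    Q=C[m]
    for b,(u,v) in dict(scene=dict(hub=(343,244)),top=dict(hub=(291,227)))[n].items(): print(b,C[v,u])
    # torus fit: centre, yaw, tilt, R, r
    from scipy.optimize import least_squares
    def f(x):
        c=x[:3];psi=x[3];t=np.radians(40)
        ax=np.array([np.sin(t)*np.cos(psi),np.sin(t)*np.sin(psi),np.cos(t)])
        D=Q-c;h=D@ax;r=np.linalg.norm(D-np.outer(h,ax),axis=1)
        return np.hypot(r-.142,h)-.018
    r=least_squares(f,[.5,.05,.15,0],loss='soft_l1',f_scale=.003)
    print(r.x,np.degrees(r.x[3]),np.abs(r.fun).mean())
E
```

```text
scene table z [ 0.69184195 -0.09313116  0.00285894]
2329
hub [0.61094068 0.07320315 0.18128956]
[ 0.58998871  0.07666329  0.16399822 -0.08751055] -5.013985194631316 0.002498406282497245
top table z [ 0.37054081 -0.28815996 -0.00156526]
338
hub [0.59774827 0.07158194 0.19154113]
[ 0.57295443  0.09356728  0.18130867 -0.0656923 ] -3.763891380998028 0.004318865805766252
```

```bash
python3 - <<'E'
import cv2
p=cv2.imread('pics/top0.png')[170:310,180:400];cv2.imwrite('pics/top0c.png',cv2.resize(p,None,fx=3.5,fy=3.5,interpolation=cv2.INTER_CUBIC))
p=cv2.imread('pics/scene0.png')[150:370,240:480];cv2.imwrite('pics/scene0c.png',cv2.resize(p,None,fx=2.7,fy=2.7,interpolation=cv2.INTER_CUBIC))
E
```

```text
(no output)
```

View pics/top0c.png

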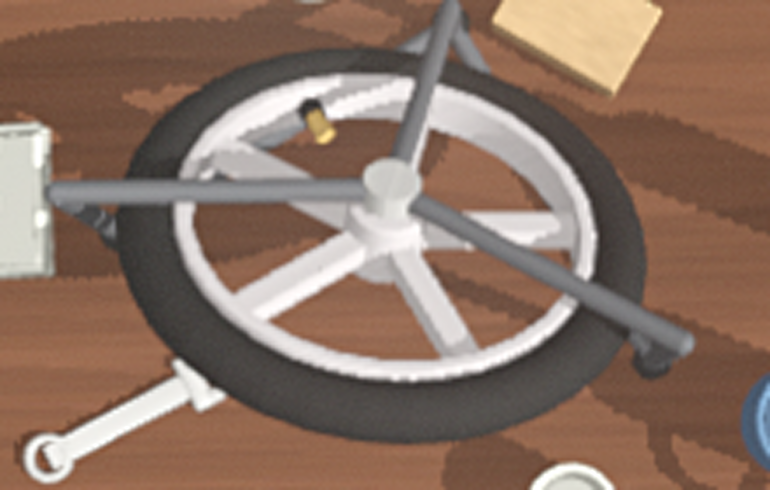

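View pics/scene0c.png

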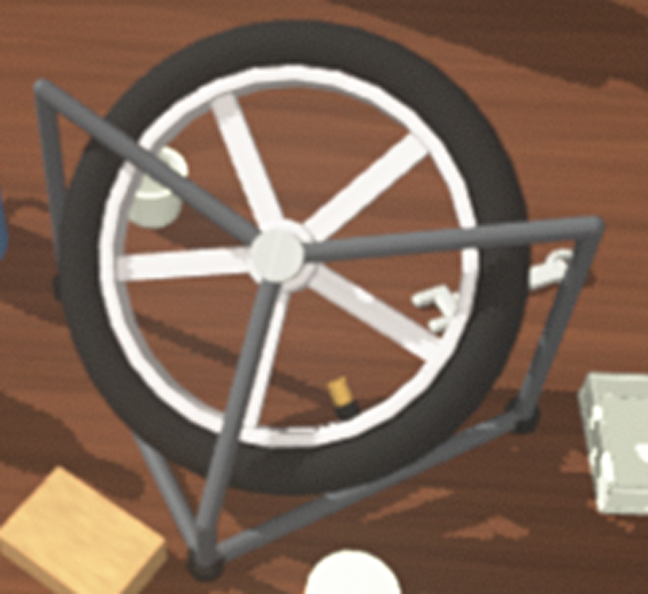

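```bash
cat > fit.py <<'E'
from h import *
from scipy.optimize import least_squares
t=np.radians(40)
def frame(c,psi):
    u=np.array([np.cos(psi),np.sin(psi),0]);Z=np.array([0,0,1.])
    x=-np.cos(t)*u+np.sin(t)*Z; z=np.sin(t)*u+np.cos(t)*Z; y=np.cross(z,x)
    return np.array(c),np.c_[x,y,z]
def W(c,psi,P):
    o,R=frame(c,psi);return o+np.atleast_2d(P)@R.T
pol=lambda r,a,z=0:[r*np.cos(a),r*np.sin(a),z]
sc=lambda L:[(240+x/2.7,150+y/2.7) for x,y in L]
tp=lambda L:[(180+x/3.5,170+y/3.5) for x,y in L]
S=np.radians
if __name__=='__main__':
    # obs (camera,pixel, kind)
    so=sc([(277,254),(222,98),(424,142),(120,270),(437,355),(343,395)])
    to=tp([(392,176),(462,350),(240,310),(230,155),(318,120)])
    def model(x):
        c=[x[0],x[1],.15];psi=x[2];ph=x[3]
        ms=[pol(0,0,.042)]+[pol(.116,ph+S(k),.007) for k in (180,252,108,324)]+[pol(.103,ph)]
        mt=[pol(0,0,.042)]+[pol(.116,ph+S(k),.007) for k in (180,252,324)]+[pol(.103,ph)]
        return c,psi,np.array(ms),np.array(mt)
    def f(x):
        c,psi,ms,mt=model(x)
        return np.r_[(proj('scene',W(c,psi,ms))-so).ravel(),(proj('top',W(c,psi,mt))-to).ravel()]
    for p0 in (-150,150):
        r=least_squares(f,[.58,.07,0,S(p0)],loss='soft_l1');print(r.cost,r.x,np.degrees(r.x[2:]));print(f(r.x).reshape(-1,2).round(1).tolist())
        if p0==-150: X=r.x
    c=[X[0],X[1],.15]
    for n in('scene','top'):
        im=cv2.imread(f'pics/{n}0.png')
        for rr in (.124-.007,.16):
            for a in np.arange(0,360,6):
                q=proj(n,W(c,X[2],pol(rr,S(a))))[0];cv2.circle(im,tuple(int(v) for v in q.round()),1,(0,255,0),-1)
        for a in (70,180,290):
            for rr in np.arange(.02,.18,.01):
                q=proj(n,W(c,X[2],pol(rr,S(a),.034)))[0];cv2.circle(im,tuple(int(v) for v in q.round()),1,(0,0,255),-1)
        im=im[150:390,160:480] if n=='top' else im[140:380,220:540]
        cv2.imwrite(f'pics/{n}_ov.png',cv2.resize(im,None,fx=2.4,fy=2.4))
E
python3 fit.py
```

```text
597.0350345732392 [ 0.58120154  0.0817803  -0.40279369 -2.38004959] [ -23.07837834 -136.36679639]
[[-0.6, -2.6], [1.6, -1.6], [-110.7, 45.1], [111.8, -50.3], [-70.7, 23.5], [1.3, -0.1], [-0.7, 3.2], [-0.3, 7.1], [92.1, -20.3], [52.4, -14.6], [-2.7, -0.7]]
597.0350344139173 [ 0.58120174  0.08178024 -0.40278232  3.90312891] [-23.07772673 223.63281328]
[[-0.6, -2.6], [1.6, -1.6], [-110.7, 45.1], [111.8, -50.3], [-70.7, 23.5], [1.3, -0.1], [-0.7, 3.2], [-0.3, 7.1], [92.1, -20.3], [52.4, -14.6], [-2.7, -0.7]]
```

```bash
sed -i 's/(180,252,108,324)/(180,108,252,36)/; s/(180,252,324)/(180,108,36)/' fit.py; python3 fit.py
```

```text
15.446170458763762 [ 0.58619493  0.07867501 -0.1655806  -2.56946181] [  -9.48706944 -147.21931727]
[[1.0, 0.5], [-0.6, -0.9], [-1.3, 0.3], [-2.2, -1.0], [-1.0, -1.5], [-0.2, 1.9], [-2.2, -0.0], [1.2, 0.9], [-2.9, -0.4], [-3.8, -2.2], [-1.5, 0.2]]
15.446170458856738 [ 0.58619494  0.07867501 -0.16558018  3.71372317] [ -9.48704541 212.78066375]
[[1.0, 0.5], [-0.6, -0.9], [-1.3, 0.3], [-2.2, -1.0], [-1.0, -1.5], [-0.2, 1.9], [-2.2, -0.0], [1.2, 0.9], [-2.9, -0.4], [-3.8, -2.2], [-1.5, 0.2]]Traceback (most recent call last):
  File "fit.py", line 34, in <module>
    q=proj(n,W(c,X[2],pol(rr,S(a))))[0];cv2.circle(im,tuple(int(v) for v in q.round()),1,(0,255,0),-1)
      ~~~~^^^^^^^^^^^^^^^^^^^^^^^^^^
  File "h.py", line 15, in proj
    p,R=campose(n,st);c=camera_info(n);q=(np.atleast_2d(P)-p)@R;q=q*[1,-1,-1]
                        ~~~~~~~~~~~^^^
ValueError: time passes only in moves, steps and waits
```

```bash
sed -i 's/^from bench import \*/from bench import *\nimport functools\ncinfo=functools.lru_cache(None)(camera_info)/; s/c=camera_info(n)/c=cinfo(n)/' h.py; python3 fit.py
```

```text
15.446170458763762 [ 0.58619493  0.07867501 -0.1655806  -2.56946181] [  -9.48706944 -147.21931727]
[[1.0, 0.5], [-0.6, -0.9], [-1.3, 0.3], [-2.2, -1.0], [-1.0, -1.5], [-0.2, 1.9], [-2.2, -0.0], [1.2, 0.9], [-2.9, -0.4], [-3.8, -2.2], [-1.5, 0.2]]
15.446170458856738 [ 0.58619494  0.07867501 -0.16558018  3.71372317] [ -9.48704541 212.78066375]
[[1.0, 0.5], [-0.6, -0.9], [-1.3, 0.3], [-2.2, -1.0], [-1.0, -1.5], [-0.2, 1.9], [-2.2, -0.0], [1.2, 0.9], [-2.9, -0.4], [-3.8, -2.2], [-1.5, 0.2]]
```

```bash
python3 -c "
import cv2,numpy as np
a=cv2.imread('pics/scene_ov.png');b=cv2.imread('pics/top_ov.png');print(a.shape,b.shape)"
```

```text
(576, 768, 3) (576, 768, 3)
```

View pics/scene_ov.png

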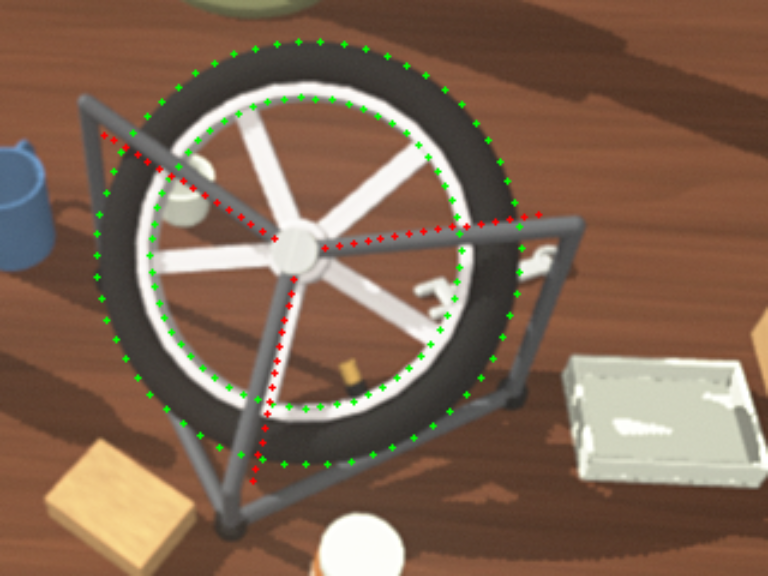

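View pics/top_ov.png

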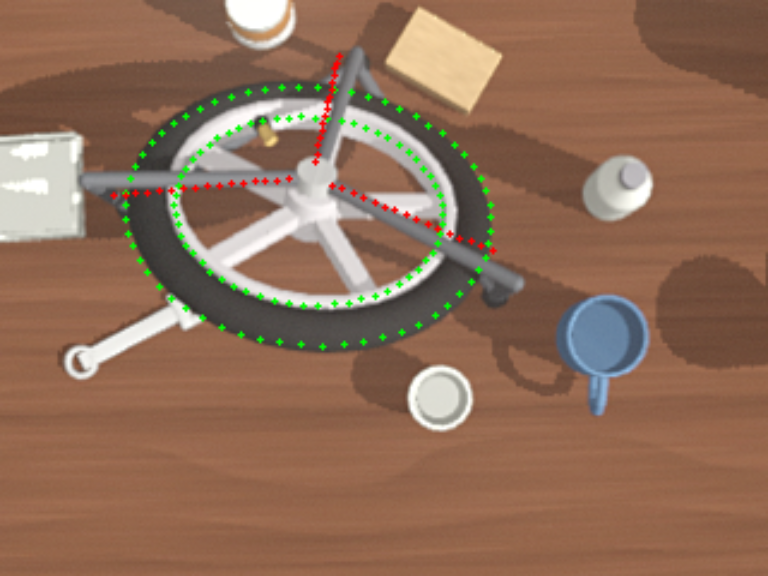

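```bash
cat > fit2.py <<'E'
from fit import *
so=sc([(277,254),(222,98),(424,142),(120,270),(437,355),(343,395)])
to=tp([(392,176),(462,350),(240,310),(230,155),(318,120)])
os_=lambda x,y:np.array((220+x/2.4,140+y/2.4)); ot=lambda x,y:np.array((160+x/2.4,150+y/2.4))
L=[('scene',70,os_(272,235),os_(88,105)),('scene',290,os_(320,246),os_(575,226)),('scene',180,os_(290,285),os_(232,495)),
('top',290,ot(295,180),ot(90,182)),('top',180,ot(325,160),ot(355,60)),('top',70,ot(335,190),ot(515,282))]
ks=[180,108,252,36];kt=[180,108,36]
def f(x):
    c=[x[0],x[1],.15];psi=x[2];ph=x[3];r=[]
    ms=[pol(0,0,.042)]+[pol(.116,ph+S(k),.007) for k in ks]+[pol(.103,ph)]
    mt=[pol(0,0,.042)]+[pol(.116,ph+S(k),.007) for k in kt]+[pol(.103,ph)]
    r+=[*(proj('scene',W(c,psi,ms))-so-x[4:6]).ravel(),*(proj('top',W(c,psi,mt))-to-x[6:8]).ravel()]
    for n,a,p,q in L:
        d=(q-p)/np.linalg.norm(q-p);nn=np.array([-d[1],d[0]]);b=x[4:6] if n=='scene' else x[6:8]
        r+=list((proj(n,W(c,psi,[pol(.06,S(a),.034),pol(.15,S(a),.034)]))-p-b)@nn)
    return np.r_[r,x[4:]/1.0]
r=least_squares(f,[.58,.07,0,S(-150),0,0,0,0],loss='soft_l1');X=r.x
print(r.cost,X.round(4),np.degrees(X[2:4]));print(r.fun.round(1).tolist())
np.save('X.npy',X)
E
python3 fit2.py
```

```text
15.035602048883563 [ 0.5849  0.0787 -0.2505 -2.5026 -0.7326 -0.7214 -1.515  -0.5729] [ -14.35294726 -143.38676566]
[0.5, 0.3, 0.2, -0.4, -0.9, 0.1, -0.7, -0.7, -0.4, -1.4, 0.5, 2.1, 0.4, 1.4, 2.8, 3.4, -1.0, -0.4, -2.1, -3.0, 0.0, 0.3, 0.4, 0.1, 0.7, -0.2, 0.6, -0.0, 0.3, 0.0, -0.8, -0.4, -0.5, -0.3, -0.7, -0.7, -1.5, -0.6]
```

```bash
python3 - <<'E'
from h import *
d=np.load('pics/wrist0.npz')['d']
c=cinfo('wrist');M=c['mount']
for u,v in [(325,435),(325,450),(325,470),(260,430),(400,430),(250,470),(190,310),(180,340),(150,345),(460,310),(475,340),(100,375),(60,440),(560,440),(120,450)]:
    P=rays('wrist',[(u,v)])[0]*d[v,u]; print((u,v),d[v,u],(M[:3,:3]@P+M[:3,3]).round(4))
E
```

```text
(325, 435) 0.07888447 [ 0.0095 -0.0013 -0.0778]
(325, 450) 0.07393965 [ 0.0104 -0.0013 -0.0827]
(325, 470) 0.07004139 [ 0.0101 -0.0013 -0.0868]
(260, 430) 0.08059805 [ 0.0091 -0.0137 -0.0762]
(400, 430) 0.08032648 [ 0.0093  0.013  -0.0764]
(250, 470) 0.069663815 [ 0.0104 -0.0137 -0.0871]
(190, 310) 0.1326139 [ 0.0089 -0.0437 -0.0223]
(180, 340) 0.12506899 [ 0.0035 -0.0443 -0.0316]
(150, 345) 0.10808582 [ 0.0107 -0.0462 -0.0472]
(460, 310) 0.13483542 [ 0.0079  0.0418 -0.0203]
(475, 340) 0.120006956 [ 0.006   0.0414 -0.0361]
(100, 375) 0.09367639 [ 0.0116 -0.0516 -0.0619]
(60, 440) 0.09027324 [-0.0003 -0.0588 -0.0687]
(560, 440) 0.093322046 [-0.0024  0.0513 -0.0661]
(120, 450) 0.065881155 [ 0.0163 -0.0336 -0.0895]
```

```bash
cat >> h.py <<'E'
def togo(target,st):
    R=rot(st['tool_rot']);return (R.T@(np.array(target)-st['position'])/.025).round(2)
HUB=np.array([.5849,.0787,.15]);PSI=-.2505
def wp(x,y,dz=-.010):
    "world TCP so tip is at wheel-plane (x,y) metres, dz vertical"
    u=np.array([np.cos(PSI),np.sin(PSI),0]);w=np.array([np.sin(PSI),-np.cos(PSI),0])
    return HUB+(-u*np.cos(np.radians(40))+np.array([0,0,np.sin(np.radians(40))]))*x+w*y+[0,0,dz]
E
python3 - <<'E'
from h import *
s=state();print(wp(.05,0,.18),togo(wp(.05,0,.18),s),togo(s['position']+[0,0,.12],s),np.degrees(s['tool_rot']))
E
```

```text
[0.54779324 0.08819468 0.36213938] [-18.29 -12.42  -5.24] [-0.   -0.01 -4.8 ] [-1.79922510e+02  1.52593742e-03  1.54626821e+02]
```

Request:
carry_out(increments=[0, 0, -1.6, 0, 0, 0, 0, -3.2, 0, 0, 0, 0, -4.8, 0, 0, -1.3, -0.9, -5.2, -2, 0, -2.6, -1.8, -5.2, -4, 0, -3.9, -2.7, -5.2, -6, 0, -5.2, -3.6, -5.2, -8, 0, -6.5, -4.5, -5.2, -10, 0, -7.8, -5.4, -5.2, -11, 0, -9.1, -6.3, -5.2, -11, 0, -10.4, -7.2, -5.2, -11, 0, -11.7, -8.1, -5.2, -11, 0, -13, -9, -5.2, -11, 0, -14.3, -9.8, -5.2, -11, 0, -15.6, -10.7, -5.2, -11, 0, -16.9, -11.6, -5.2, -11, 0, -18.3, -12.4, -5.2, -11, 0, -18.3, -12.4, -5.2, -11, 0, -18.3, -12.4, -5.2, -11, 0, -18.3, -12.4, -5.2, -11, 0])

```text
t: 1.82
position: [0.548, 0.0891, 0.3609]
tool_rot: [3.141, -0.001, 2.891]
wrist_force: [-0.7, 0.9, 1.2]
gripper_width: -0.002
```

```bash
python3 - <<'E'
from h import *
s=state();print(s['t'],s['position'],np.degrees(s['tool_rot']),s['gripper_width'],s['joint_positions'],s['wrist_force'])
p,d=capture('wrist');np.savez('pics/w1.npz',p=p,d=d,pos=s['position'],rot=s['tool_rot']);cv2.imwrite('pics/w1.png',p[:,:,::-1])
E
```

```text
1.8167 [0.54801229 0.08913019 0.36087807] [ 1.79980198e+02 -7.22684384e-02  1.65628719e+02] -0.002037748584723699 [-0.15514313  0.31711569 -0.07257484  1.44563465  0.02212769  1.3806318
  1.09165426] [-0.65333424  0.94240245  1.16538202]
```

View pics/w1.png

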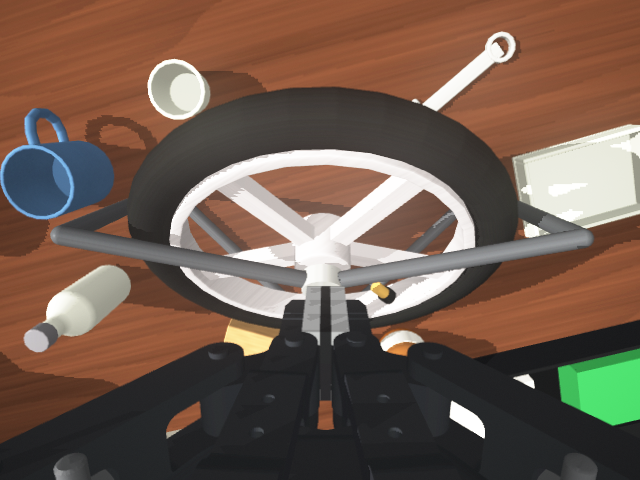

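```bash
cat > ov.py <<'E'
from fit import *
import h
def overlay(img,st,c,psi,ph,out):
    im=img.copy()
    def dr(P,col):
        for q in proj('wrist',W(c,psi,np.array(P)),st): cv2.circle(im,tuple(int(v) for v in q.round()),1,col,-1)
    dr([pol(.117,S(a),.012) for a in range(0,360,5)],(0,255,0))
    dr([pol(.16,S(a)) for a in range(0,360,5)],(0,200,0))
    for a in (70,180,290): dr([pol(r,S(a),.034) for r in np.arange(.02,.17,.01)],(0,0,255))
    for k in (36,108,180,252,324): dr([pol(r,ph+S(k),.007) for r in np.arange(.03,.117,.008)],(255,0,0))
    dr([pol(.103,ph)],(255,0,255)); dr([pol(0,0,.042)],(0,0,255))
    cv2.imwrite(out,cv2.resize(im[70:310,120:600],None,fx=1.6,fy=1.6,interpolation=cv2.INTER_CUBIC))
E
python3 - <<'E'
from ov import *
z=np.load('pics/w1.npz');st=dict(position=z['pos'],tool_rot=z['rot'])
overlay(cv2.imread('pics/w1.png'),st,h.HUB,h.PSI,S(-143.4),'pics/w1o.png')
E
```

```text
(no output)
```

View pics/w1o.png

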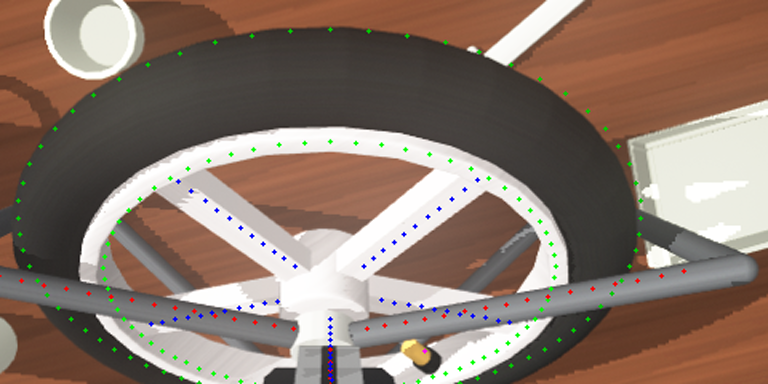

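```bash
python3 - <<'E'
import cv2
p=cv2.imread('pics/w1.png')[130:310,150:500];cv2.imwrite('pics/w1c.png',cv2.resize(p,None,fx=2.25,fy=2.25,interpolation=cv2.INTER_CUBIC))
E
```

```text
(no output)
```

View pics/w1c.png

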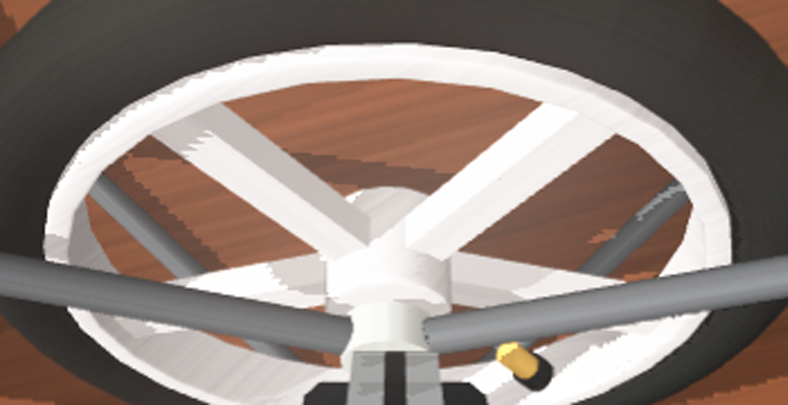

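```bash
python3 - <<'E'
from ov import *
z=np.load('pics/w1.npz');st=dict(position=z['pos'],tool_rot=z['rot'])
tw=lambda x,y:np.array((150+x/2.25,130+y/2.25))
pr=lambda P,c,psi:proj('wrist',W(c,psi,np.array(P)),st)
print('hub',pr([pol(0,0,.03)],h.HUB,h.PSI), 'obs x',tw(389.5,0)[0])
LN=[(tw(180,140),tw(345,253),180),(tw(590,130),tw(425,250),108)]
def f(x):
    c=[x[0],x[1],.15];psi=x[2];r=[]
    r.append(pr([pol(0,0,.03)],c,psi)[0,0]-tw(389.5,0)[0])
    for p,q,k in LN:
        d=(q-p)/np.linalg.norm(q-p);n=np.array([-d[1],d[0]])
        r+=list((pr([pol(.04,x[3]+S(k),.007),pol(.11,x[3]+S(k),.007)],c,psi)-p)@n)
    r+=list(pr([pol(.095,x[3])],c,psi)[0]-tw(512,355))
    for a,p,q in [(70,tw(0,270),tw(345,335)),(290,tw(788,272),tw(430,332))]:
        d=(q-p)/np.linalg.norm(q-p);n=np.array([-d[1],d[0]])
        r+=list((pr([pol(.03,S(a),.034),pol(.13,S(a),.034)],c,psi)-p)@n)
    return np.r_[r,(x[:2]-h.HUB[:2])/.002,(x[2]-h.PSI)/.02]
r=least_squares(f,[*h.HUB[:2],h.PSI,S(-143.4)],loss='soft_l1');print(r.x,np.degrees(r.x[2:]),r.fun.round(1))
E
```

```text
hub [[325.57998733 275.03948857]] obs x 323.1111111111111
[ 0.58649391  0.07526924 -0.254309   -2.49570538] [ -14.57083217 -142.99338491] [-1.1 -1.4 -2.8 -0.1  1.9  0.8  0.7 -0.1  1.1 -1.  -0.2  0.8 -1.7 -0.2]
```

```bash
sed -i 's/^HUB=.*/HUB=np.array([.586,.0765,.15]);PSI=-.253/' h.py; python3 - <<'E'
from h import *
s=state();print(s['t'])
for w in [(35,-68,200),(35,-68,-10),(40,-60,-10),(48,-45,-10),(56,-25,-10),(58,0,-10),(56,25,-10),(52,40,-10),(52,50,-10),(52,50,160),]:
    x,y,dz=np.array(w)/1000
    # spoke angle contact
    best=None
    for a in np.radians(np.arange(-40,100,.2)):
        n=np.array([-np.sin(a),np.cos(a)]);g=n@[x,y]+.008+.0144*abs(n[0])+.014*abs(n[1])
        if g<=0: best=np.degrees(a);break
    print(w,togo(wp(x,y,dz),s),wp(x,y,dz)[2].round(3),best)
E
```

```text
1.8667
(35, -68, 200) [-0.55  2.58 -0.46] 0.372 -40.0
(35, -68, -10) [-0.56  2.58  7.94] 0.162 -40.0
(40, -60, -10) [-0.41  2.26  7.82] 0.166 -33.59999999999991
(48, -45, -10) [-0.16  1.66  7.61] 0.171 -19.799999999999713
(56, -25, -10) [0.09 0.86 7.4 ] 0.176 -2.3999999999994657
(58, 0, -10) [ 0.16 -0.14  7.35] 0.177 28.00000000000097
(56, 25, -10) [ 0.1  -1.14  7.4 ] 0.176 51.4000000000013
(52, 40, -10) [-0.02 -1.74  7.51] 0.173 62.20000000000145
(52, 50, -10) [-0.02 -2.14  7.51] 0.173 65.8000000000015
(52, 50, 160) [-0.01 -2.14  0.71] 0.343 65.8000000000015
```

Request:
carry_out(increments=[-0.3, 1.3, -0.4, 0, 0, -0.55, 2.58, -0.4, 0, 0, -0.55, 2.58, 0.5, 0, 0, -0.55, 2.58, 1.5, 0, 0, -0.55, 2.58, 2.5, 0, 0, -0.55, 2.58, 3.5, 0, 0, -0.55, 2.58, 4.5, 0, 0, -0.55, 2.58, 5.2, 0, 0, -0.55, 2.58, 5.2, 0, 0])

```text
t: 2.62
position: [0.5748, 0.1491, 0.2277]
tool_rot: [-3.139, -0.006, 2.894]
wrist_force: [-0.7, -1.2, -0.4]
gripper_width: -0.0
```

```bash
python3 - <<'E'
from h import *
s=state();print(s['t'],s['position'],s['wrist_force'],wp(.035,-.068))
p,d=capture('wrist');np.savez('pics/w2.npz',p=p,d=d,pos=s['position'],rot=s['tool_rot']);cv2.imwrite('pics/w2.png',p[:,:,::-1])
p,d=capture('scene');cv2.imwrite('pics/s2.png',cv2.resize(p[140:380,220:540,::-1],None,fx=2.4,fy=2.4))
E
```

```text
2.6167 [0.57476101 0.14909262 0.22768763] [-0.6621292  -1.16223075 -0.35552959] [0.57706302 0.14904647 0.16249757]
```

View pics/w2.png

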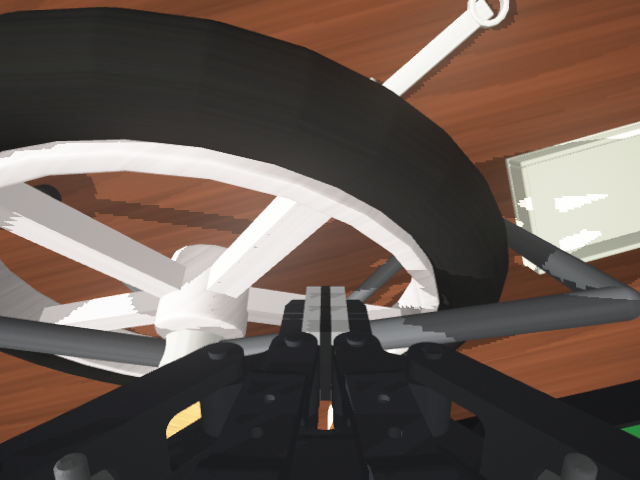

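View pics/s2.png

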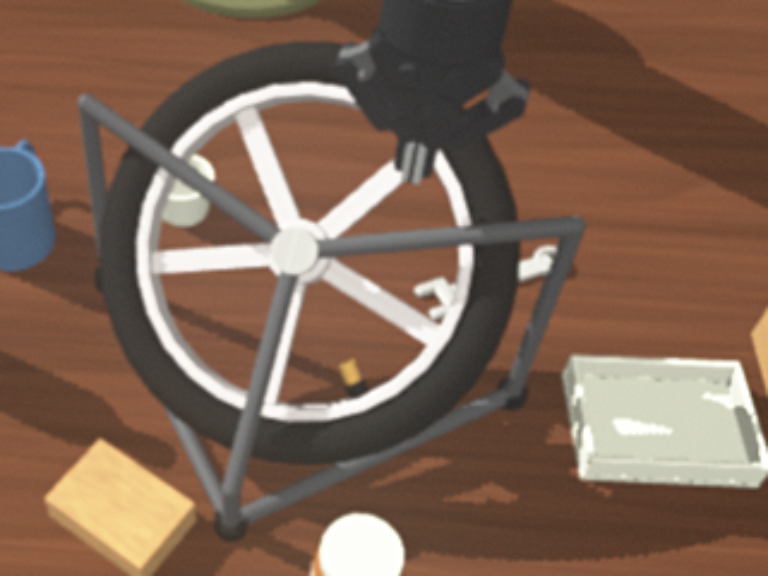

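```bash
python3 - <<'E'
from h import *
d=np.load('pics/w2.npz')['d'];M=cinfo('wrist')['mount']
for v in (300,330,350,380,400,420,440,470):
    for u in (20,70,120,170,215,250,290,310,340,435,480,580):
        P=M[:3,:3]@(rays('wrist',[(u,v)])[0]*d[v,u])+M[:3,3]
        if P[2]<.01: print((u,v),(P*1000).round(0),end=' ')
    print()
E
```

```text
(310, 300) [ 11.  -6. -18.] (340, 300) [ 11.   3. -18.] (580, 300) [-1. 98.  7.] 
(290, 330) [  7. -12. -31.] (310, 330) [ 10.  -6. -37.] (340, 330) [ 10.   3. -38.] 
(215, 350) [ 13. -28. -53.] (290, 350) [ 11. -10. -50.] (310, 350) [ 11.  -5. -50.] (340, 350) [ 11.   2. -50.] (435, 350) [ 13.  25. -52.] 
(170, 380) [ 12. -35. -64.] (215, 380) [ 10. -26. -61.] (250, 380) [ 17. -16. -71.] (290, 380) [ 16.  -8. -70.] (310, 380) [ 11.  -5. -63.] (340, 380) [ 11.   2. -61.] (435, 380) [ 10.  23. -61.] (480, 380) [ 11.  33. -63.] 
(120, 400) [ 11. -43. -70.] (170, 400) [ 11. -33. -70.] (215, 400) [  3. -27. -59.] (250, 400) [ 17. -15. -77.] (290, 400) [ 17.  -8. -77.] (310, 400) [ -2.  -5. -52.] (340, 400) [ -3.   2. -51.] (435, 400) [  3.  25. -58.] (480, 400) [ 11.  31. -69.] 
(70, 420) [ 11. -51. -76.] (120, 420) [ 11. -41. -76.] (170, 420) [  6. -34. -70.] (215, 420) [ -3. -28. -58.] (250, 420) [ 16. -14. -82.] (290, 420) [ 16.  -8. -82.] (310, 420) [ -8.  -5. -52.] (340, 420) [ -8.   2. -52.] (435, 420) [ -3.  25. -58.] (480, 420) [  5.  31. -69.] (580, 420) [ 11.  48. -76.] 
(20, 440) [ 12. -56. -82.] (70, 440) [ 12. -47. -82.] (120, 440) [  8. -41. -77.] (170, 440) [ -8. -39. -59.] (215, 440) [ -9. -28. -58.] (250, 440) [ 16. -14. -86.] (290, 440) [ 17.  -7. -87.] (310, 440) [ 11.  -4. -80.] (340, 440) [ 11.   1. -80.] (435, 440) [ -8.  25. -59.] (480, 440) [ -8.  36. -59.] (580, 440) [ 12.  44. -83.] 
(20, 470) [ 12. -51. -89.] (70, 470) [ 12. -43. -89.] (120, 470) [  2. -41. -79.] (170, 470) [ -6. -35. -71.] (215, 470) [ 19. -17. -96.] (250, 470) [ 19. -12. -95.] (290, 470) [ 10.  -7. -87.] (310, 470) [ 11.  -4. -87.] (340, 470) [ 11.   1. -87.] (435, 470) [ 19.  14. -96.] (480, 470) [ -6.  32. -70.] (580, 470) [ 11.  40. -88.]
```

```bash
cat >> h.py <<'E'
def contact(x,y,hy=.007):
    for a in np.radians(np.arange(-60,110,.2)):
        n=np.array([-np.sin(a),np.cos(a)]);g=n@[x,y]+.008+.0144*abs(n[0])+hy*abs(n[1])
        if g<=0: return np.degrees(a).round(1)
def plan(L,s):
    for w in L:
        x,y,dz=np.array(w)/1000
        print(w,togo(wp(x,y,dz),s),wp(x,y,dz)[2].round(3),contact(x,y))
E
python3 - <<'E'
from h import *
s=state();print(s['t'])
plan([(35,-68,-10),(40,-60,-10),(48,-45,-10),(56,-25,-10),(58,0,-10),(56,25,-10),(52,40,-10),(52,50,-10),(50,60,-10)],s)
E
```

```text
2.7167
(35, -68, -10) [-0.   -0.    2.77] 0.162 -45.0
(40, -60, -10) [ 0.15 -0.32  2.64] 0.166 -38.2
(48, -45, -10) [ 0.4  -0.92  2.43] 0.171 -25.0
(56, -25, -10) [ 0.65 -1.72  2.23] 0.176 -8.0
(58, 0, -10) [ 0.71 -2.72  2.17] 0.177 19.6
(56, 25, -10) [ 0.66 -3.72  2.23] 0.176 46.4
(52, 40, -10) [ 0.54 -4.32  2.33] 0.173 59.0
(52, 50, -10) [ 0.54 -4.72  2.33] 0.173 63.4
(50, 60, -10) [ 0.48 -5.12  2.38] 0.172 68.2
```

Request:
carry_out(increments=[0, 0, 0.9, 0, 0, 0, 0, 1.8, 0, 0, 0, 0, 2.77, 0, 0, 0, 0, 2.77, 0, 0, 0.08, -0.16, 2.7, 0, 0, 0.15, -0.32, 2.64, 0, 0, 0.28, -0.6, 2.54, 0, 0, 0.4, -0.9, 2.43, 0, 0, 0.52, -1.3, 2.33, 0, 0, 0.64, -1.7, 2.23, 0, 0, 0.68, -2.0, 2.2, 0, 0, 0.68, -2.0, 2.2, 0, 0])

```text
t: 3.72
position: [0.5493, 0.1019, 0.1786]
tool_rot: [3.141, 0.003, 2.889]
wrist_force: [0.5, -0.4, -0.3]
gripper_width: -0.001
```

```bash
python3 - <<'E'
from h import *
s=state();print(s['t'],s['position'],s['wrist_force'],s['moment'])
p,d=capture('wrist');cv2.imwrite('pics/w3.png',p[:,:,::-1])
p,d=capture('scene');cv2.imwrite('pics/s3.png',cv2.resize(p[140:380,220:540,::-1],None,fx=2.4,fy=2.4))
E
```

```text
3.7167 [0.54927352 0.10189066 0.17856032] [ 0.4529286  -0.41149798 -0.31856265] [ 0.00575049  0.02464196 -0.03983306]
```

View pics/w3.png

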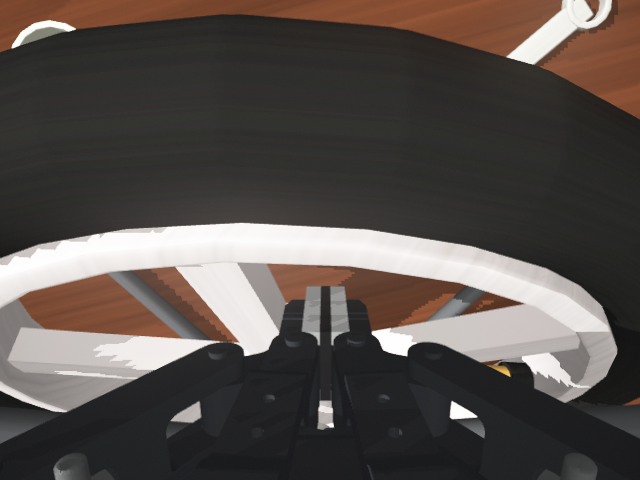

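View pics/s3.png

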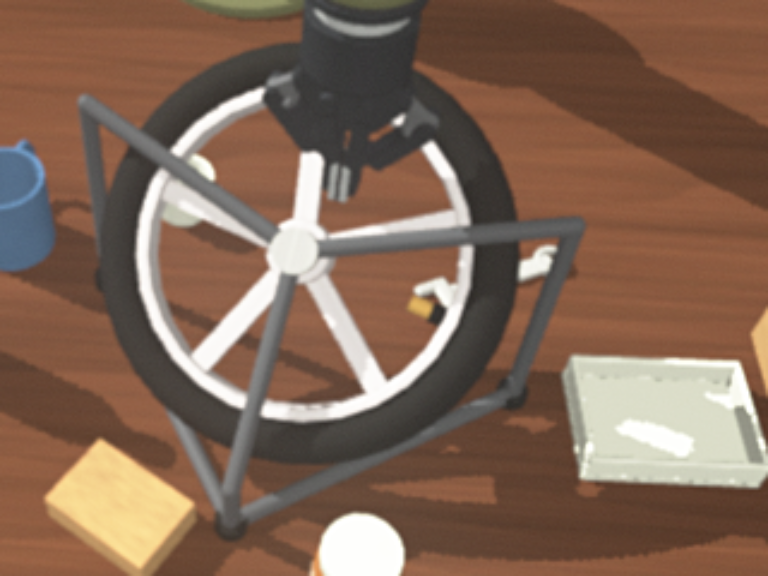

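```bash
python3 - <<'E'
from h import *
s=state()
plan([(58,0,-10),(56,25,-10),(52,40,-10),(50,52,-10),(50,52,180)],s)
E
```

```text
(58, 0, -10) [ 0.09 -0.64  0.01] 0.177 19.6
(56, 25, -10) [ 0.03 -1.64  0.06] 0.176 46.4
(52, 40, -10) [-0.09 -2.25  0.16] 0.173 59.0
(50, 52, -10) [-0.15 -2.73  0.21] 0.172 65.6
(50, 52, 180) [-0.16 -2.72 -7.39] 0.362 65.6
```

Request:
carry_out(increments=[0.04, -0.3, 0, 0, 0, 0.09, -0.6, 0, 0, 0, 0.08, -0.9, 0.02, 0, 0, 0.06, -1.2, 0.04, 0, 0, 0.04, -1.45, 0.05, 0, 0, 0.02, -1.7, 0.07, 0, 0, -0.04, -1.95, 0.1, 0, 0, -0.09, -2.2, 0.15, 0, 0, -0.12, -2.4, 0.18, 0, 0, -0.15, -2.55, 0.2, 0, 0, -0.15, -2.65, 0.21, 0, 0, -0.15, -2.73, 0.21, 0, 0, -0.15, -2.73, 0.21, 0, 0, -0.15, -2.6, -0.6, 0, 0, -0.15, -2.6, -1.8, 0, 0, -0.15, -2.6, -3.2, 0, 0, -0.15, -2.2, -4.7, 0, 0, -0.15, -1.2, -6.2, 0, 0, 0, 0, -7.4, 0, 0, 0, 0, -7.4, 0, 0])

```text
t: 5.48
position: [0.5506, 0.1085, 0.3671]
tool_rot: [3.135, 0.008, 2.895]
wrist_force: [0.5, 0.4, 0.1]
gripper_width: 0.0
```

```bash
python3 - <<'E'
from ov import *
s=state();print(s['t'],s['position'],s['wrist_force'])
p,d=capture('wrist');np.savez('pics/w4.npz',p=p,d=d,pos=s['position'],rot=s['tool_rot']);cv2.imwrite('pics/w4.png',p[:,:,::-1])
overlay(p[:,:,::-1],s,h.HUB,h.PSI,S(-40),'pics/w4o.png')
p,d=capture('scene');cv2.imwrite('pics/s4.png',p[:,:,::-1])
E
```

```text
5.4833 [0.55060244 0.10848603 0.36705503] [0.52676786 0.40276915 0.14806649]
```

View pics/w4o.png

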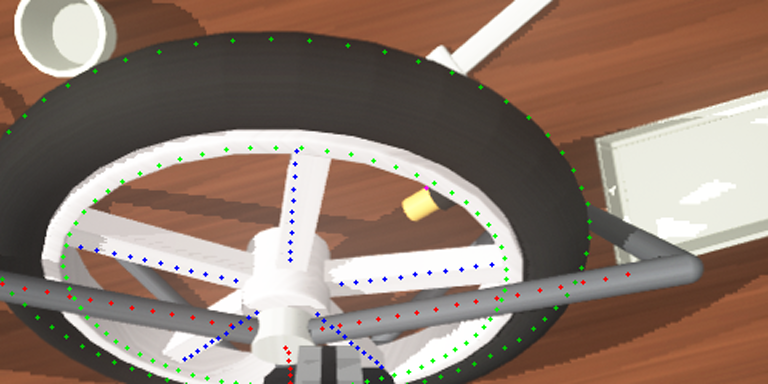

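View pics/s4.png

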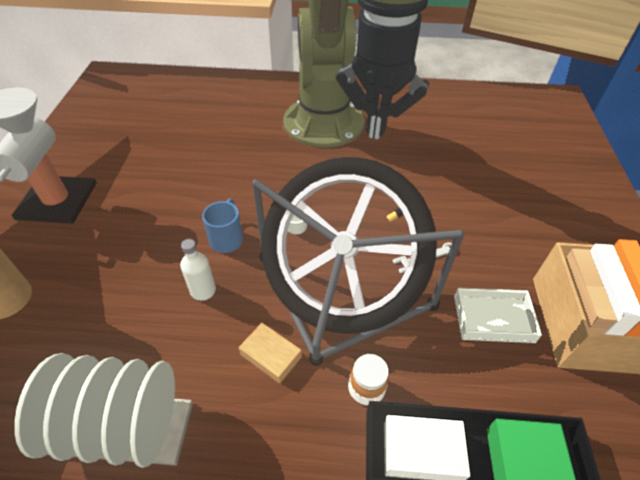

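```bash
python3 - <<'E'
import cv2
p=cv2.imread('pics/s4.png')[150:350,250:470];cv2.imwrite('pics/s4c.png',cv2.resize(p,None,fx=3,fy=3,interpolation=cv2.INTER_CUBIC))
E
```

```text
(no output)
```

View pics/s4c.png

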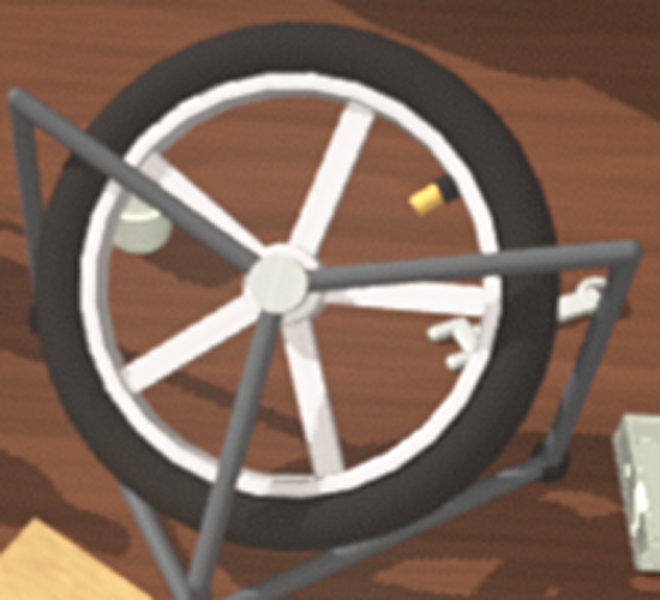

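```bash
cat > phi.py <<'E'
from ov import *
def phi(obs,valve,off,sc,p0):
    ks=list(obs);o=np.array([[off[0]+x/sc,off[1]+y/sc] for x,y in list(obs.values())+[valve]])
    def f(x):
        P=[pol(.116,x[0]+S(k),.007) for k in ks]+[pol(.103,x[0])]
        return (proj('scene',W(h.HUB,h.PSI,np.array(P)))+x[1:3]-o).ravel()
    r=least_squares(f,[S(p0),0,0],loss='soft_l1');return np.degrees(r.x[0]),r.x[1:],r.fun.reshape(-1,2).round(1).tolist()
E
python3 - <<'E'
from phi import *
print(phi({36:(360,112),108:(152,165),180:(132,380),252:(328,470),324:(485,300)},(437,194),(250,150),3,-45))
s=state();print(s['t'],s['position'])
E
```

```text
(np.float64(-43.95182646537674), array([2.08678884, 0.1112031 ]), [[1.2, -2.7], [-2.0, -1.4], [-1.7, 0.9], [1.2, 1.5], [0.0, 0.2], [0.2, 0.0]])
5.5833 [0.54940136 0.10426323 0.36237925]
```

```bash
python3 - <<'E'
from h import *
s=state()
plan([(44,-36,180),(44,-36,60),(44,-36,-10),(52,-24,-10),(54,-10,-10),(54,0,-10),(54,6,-10),(54,10,-10),(54,14,-10)],s)
E
```

```text
(44, -36, 180) [-0.35  0.73  0.17] 0.358 -19.2
(44, -36, 60) [-0.34  0.73  4.97] 0.238 -19.2
(44, -36, -10) [-0.33  0.73  7.77] 0.168 -19.2
(52, -24, -10) [-0.08  0.25  7.56] 0.173 -7.6
(54, -10, -10) [-0.02 -0.31  7.51] 0.175 7.4
(54, 0, -10) [-0.02 -0.71  7.51] 0.175 21.6
(54, 6, -10) [-0.02 -0.95  7.51] 0.175 29.4
(54, 10, -10) [-0.02 -1.11  7.51] 0.175 34.0
(54, 14, -10) [-0.01 -1.27  7.51] 0.175 38.4
```

Request:
carry_out(increments=[-0.34, 0.73, 0.1, 0, 0, -0.34, 0.73, 1, 0, 0, -0.34, 0.73, 2, 0, 0, -0.34, 0.73, 3.2, 0, 0, -0.34, 0.73, 4.4, 0, 0, -0.34, 0.73, 5.4, 0, 0, -0.34, 0.73, 6.2, 0, 0, -0.34, 0.73, 7, 0, 0, -0.34, 0.73, 7.77, 0, 0, -0.34, 0.73, 7.77, 0, 0, -0.2, 0.5, 7.66, 0, 0, -0.08, 0.25, 7.56, 0, 0, -0.05, 0, 7.53, 0, 0, -0.02, -0.2, 7.51, 0, 0, -0.02, -0.38, 7.51, 0, 0, -0.02, -0.53, 7.51, 0, 0, -0.02, -0.65, 7.51, 0, 0, -0.02, -0.75, 7.51, 0, 0, -0.02, -0.82, 7.51, 0, 0, -0.02, -0.82, 7.51, 0, 0])

```text
t: 7.25
position: [0.5446, 0.0833, 0.1748]
tool_rot: [3.14, 0.002, 2.891]
wrist_force: [1.7, 4.2, -0.6]
gripper_width: 0.001
```

```bash
cat > snap.py <<'E'
import sys
from phi import *
n=sys.argv[1]
s=state();print(s['t'],s['position'],s['wrist_force'])
p,d=capture('scene');cv2.imwrite(f'pics/{n}.png',cv2.resize(p[150:350,250:470,::-1],None,fx=3,fy=3,interpolation=cv2.INTER_CUBIC))
p,d=capture('top');cv2.imwrite(f'pics/{n}t.png',cv2.resize(p[170:310,180:400,::-1],None,fx=3.5,fy=3.5,interpolation=cv2.INTER_CUBIC))
E
python3 snap.py s5
```

```text
7.25 [0.5446451  0.08327301 0.17480795] [ 1.69056948  4.16113067 -0.60640282]
```

View pics/s5.png

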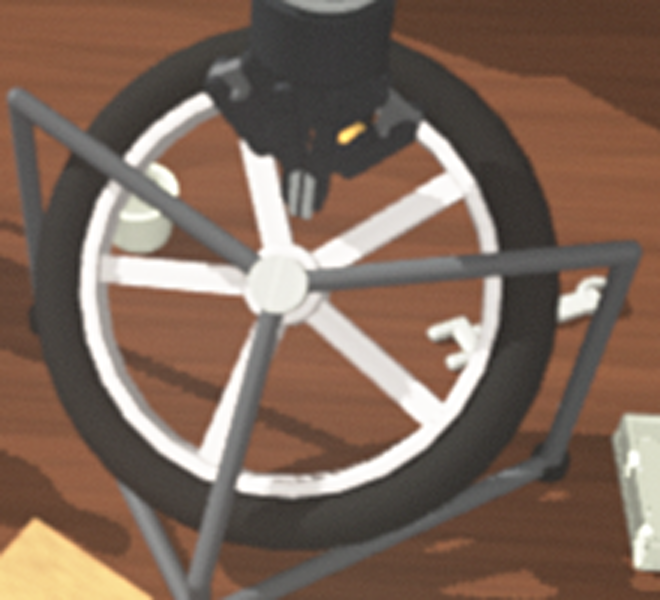

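```bash
python3 - <<'E'
from phi import *
o={108:(106,268),180:(211,458),252:(432,415),324:(460,184)}
P=lambda ph,k:proj('scene',W(h.HUB,h.PSI,np.array([pol(.116,S(ph)+S(k),.007)])))[0]
def f(x):
    return np.r_[tuple(P(np.degrees(x[0]),k)+x[1:3]-np.array([250+o[k][0]/3,150+o[k][1]/3]) for k in o)]
r=least_squares(f,[S(-10),0,0],loss='soft_l1');print(np.degrees(r.x[0]),r.x,r.fun.round(1))
s=state();plan([(54,0,-10),(54,6,-10),(54,10,-10),(54,12,-10),(54,14,-10)],s);print(s['position'])
E
```

```text
-9.058407302983634 [-0.15809903  2.44910061 -0.06245555] [-0.9 -1.1  0.1  0.5  1.   0.3 -0.2 -0. ]
(54, 0, -10) [-0.01  0.15 -0.  ] 0.175 21.6
(54, 6, -10) [-0.01 -0.09 -0.  ] 0.175 29.4
(54, 10, -10) [-0.01 -0.25 -0.  ] 0.175 34.0
(54, 12, -10) [-0.01 -0.33 -0.  ] 0.175 36.2
(54, 14, -10) [-0.01 -0.41 -0.  ] 0.175 38.4
[0.54469433 0.08334008 0.17464884]
```

Request:
carry_out(increments=[0, -0.04, 0, 0, 0, 0, -0.08, 0, 0, 0, 0, -0.12, 0, 0, 0, 0, -0.16, 0, 0, 0, 0, -0.2, 0, 0, 0, 0, -0.24, 0, 0, 0, 0, -0.28, 0, 0, 0, 0, -0.28, 0, 0, 0, 0, -0.28, 0, 0, 0, 0, -0.1, 0, 0, 0, 0, -0.1, -1, 0, 0, 0, -0.1, -2.2, 0, 0, 0, -0.1, -3.6, 0, 0, 0, -0.1, -5, 0, 0, 0, -0.1, -6.5, 0, 0, 0, -0.1, -8, 0, 0, 0, -0.1, -8, 0, 0, 1, -0.1, -8, 0, 0, 2, -0.1, -8, 0, 0, 2, -0.1, -8, 0, 0])

```text
t: 9.02
position: [0.4914, 0.0938, 0.374]
tool_rot: [-3.14, -0.002, 2.892]
wrist_force: [0.4, 0.8, 0.5]
gripper_width: 0.001
```

```bash
python3 snap.py s6; python3 - <<'E'
from ov import *
s=state();p,d=capture('wrist');np.savez('pics/w6.npz',p=p,d=d,pos=s['position'],rot=s['tool_rot']);cv2.imwrite('pics/w6.png',p[:,:,::-1])
E
```

```text
9.0167 [0.49136884 0.09383124 0.37402353] [0.44479874 0.76538475 0.5383282 ]
```

View pics/s6.png

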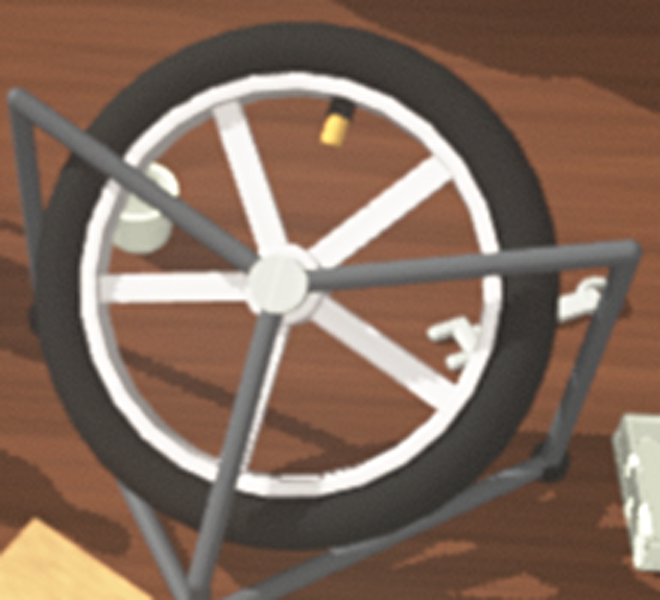

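View pics/w6.png

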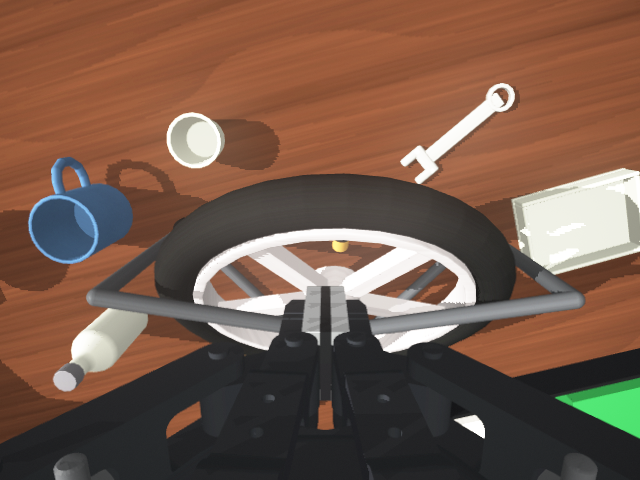

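View pics/s6t.png

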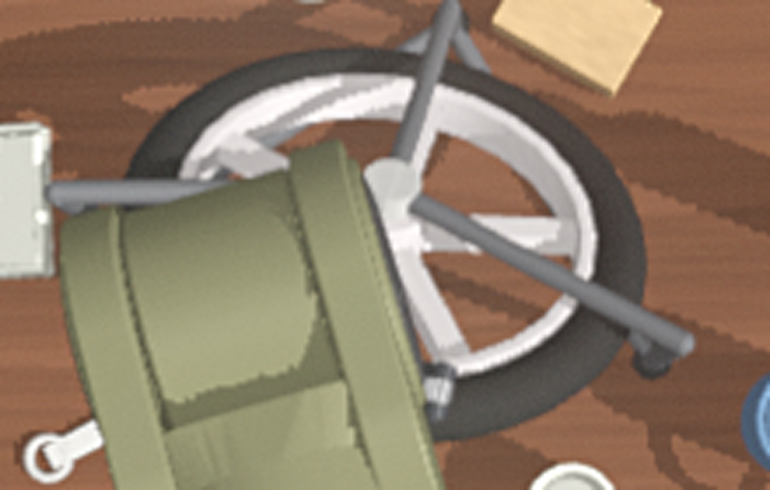

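```bash
python3 - <<'E'
from phi import *
c3=lambda x,y:np.array((250+x/3,150+y/3))
o={36:(231,110),108:(105,288),252:(445,400),324:(440,168)};v=(338,113)
print(phi(o,v,(250,150),3,0))
L=[(70,c3(250,262),c3(22,98)),(290,c3(312,280),c3(630,250)),(180,c3(272,322),c3(200,580))]
def f(x):
    c=[x[0],x[1],.15];r=[]
    P=[pol(.116,x[3]+S(k),.007) for k in o]+[pol(.103,x[3]),pol(0,0,.042)]
    O=np.array([c3(*q) for q in list(o.values())+[v,(277,284)]])
    r+=list((proj('scene',W(c,x[2],np.array(P)))+x[4:6]-O).ravel())
    for a,p,q in L:
        d=(q-p)/np.linalg.norm(q-p);n=np.array([-d[1],d[0]])
        r+=list((proj('scene',W(c,x[2],[pol(.05,S(a),.034),pol(.16,S(a),.034)]))+x[4:6]-p)@n)
    return np.r_[r,(x[:2]-h.HUB[:2])/.002,x[4:]/2]
r=least_squares(f,[*h.HUB[:2],h.PSI,0,0,0],loss='soft_l1');print(r.x.round(4),np.degrees(r.x[2:4]),r.fun.round(1))
# depth-based check: valve and hub
E
```

```text
(np.float64(-2.471654496948495), array([1.59264138, 0.58847772]), [[-1.6, -1.8], [-1.8, 0.1], [0.7, 0.1], [1.4, -0.3], [0.4, 3.1]])
[ 0.5856  0.077  -0.2577 -0.04    1.4463  0.4357] [-14.76763009  -2.29000055] [-1.5 -2.1 -1.6 -0.3  0.8 -0.2  1.5 -0.6  0.5  2.8  0.3 -0.4 -0.1 -0.6
  0.3  0.6  0.6  0.  -0.2  0.2  0.7  0.2]
```

Request:
carry_out(increments=[-1, 0, -0.5, 0, 0, -2, 0, -1, 0, 0, -3, 0, -1.5, 0, 0, -4, 0, -2, 0, 0, -4.6, 0, -2, 0, 0, -4.6, 0, -2, 0, 0, -4.6, 0, -2, 0, 0, -4.6, 0, -2, 0, 0, -4.6, 0, -2, 0, 0])

```text
t: 9.92
position: [0.606, 0.0649, 0.4234]
tool_rot: [-3.141, -0.001, 2.891]
wrist_force: [-0.3, 0.2, 0.1]
gripper_width: 0.002
```

```bash
python3 - <<'E'
from ov import *
s=state();p,d=capture('wrist');np.savez('pics/w7.npz',p=p,d=d,pos=s['position'],rot=s['tool_rot']);print(s['position'],s['qd'].max())
overlay(p[:,:,::-1],s,h.HUB,h.PSI,S(-2.4),'pics/w7o.png')
cv2.imwrite('pics/w7.png',cv2.resize(p[60:310,160:480,::-1],None,fx=2.4,fy=2.4,interpolation=cv2.INTER_CUBIC))
E
```

```text
[0.60602953 0.06493869 0.42337262] 0.00178788516519158
```

View pics/w7.png

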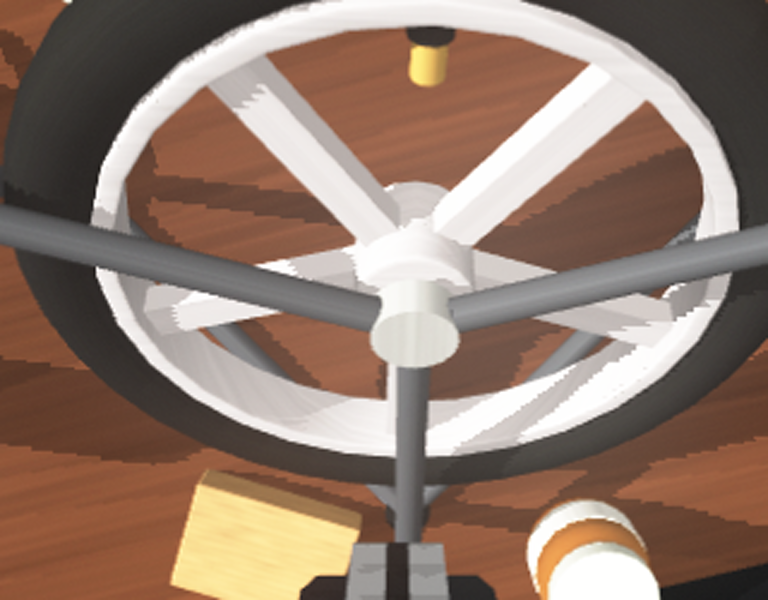

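View pics/w7o.png

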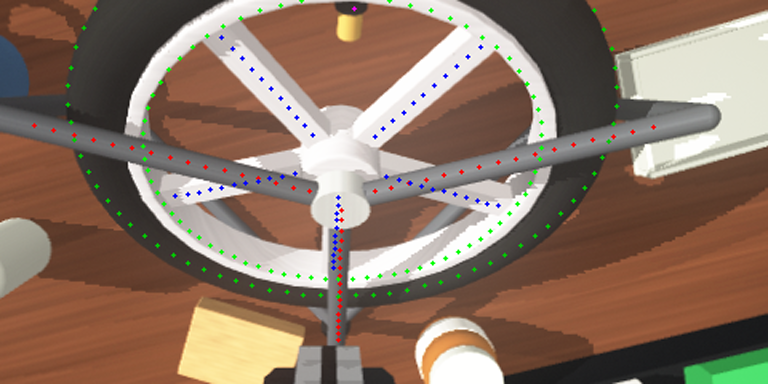

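```bash
cat > wfit.py <<'E'
from ov import *
def run(npz,off,sc,valves,legs,boss,hubx=None):
    z=np.load(npz);st=dict(position=z['pos'],tool_rot=z['rot'])
    t=lambda q:np.array((off[0]+q[0]/sc,off[1]+q[1]/sc))
    pr=lambda P,c,psi:proj('wrist',W(c,psi,np.array(P)),st)
    def f(x):
        c=[x[0],x[1],.15];r=[]
        for rad,q in valves: r+=list(pr([pol(rad,x[3])],c,x[2])[0]-t(q))
        r+=list(pr([pol(0,0,.042)],c,x[2])[0]-t(boss))
        for a,p,q in legs:
            p=t(p);q=t(q);d=(q-p)/np.linalg.norm(q-p);n=np.array([-d[1],d[0]])
            r+=list((pr([pol(.04,S(a),.034),pol(.14,S(a),.034)],c,x[2])-p)@n)
        return np.r_[r,(x[:2]-h.HUB[:2])/.003,(x[2]-h.PSI)/.05]
    r=least_squares(f,[*h.HUB[:2],h.PSI,0]);print(r.x.round(4),np.degrees(r.x[2:4]),r.fun.round(1))
E
python3 - <<'E'
from wfit import *
run('pics/w7.npz',(160,60),2.4,[(.089,(427,80)),(.105,(430,42))],[(70,(0,222),(370,308)),(290,(768,245),(460,308)),(180,(413,370),(408,540))],(415,339))
E
```

```text
[ 0.5872  0.0759 -0.261  -0.0263] [-14.95348178  -1.50785168] [ 0.1 -1.5  0.1 -3.1 -0.   0.7  2.   0.4 -2.3 -0.2 -0.1  0.2  0.4 -0.2
 -0.2]
```

```bash
python3 - <<'E'
from h import *
s=state()
plan([(54,2,150),(54,2,-10),(54,10,-10),(54,12,-10),(54,12.6,-10)],s)
E
```

```text
(54, 2, 150) [2.54 0.17 3.56] 0.335 24.2
(54, 2, -10) [2.54 0.17 9.96] 0.175 24.2
(54, 10, -10) [ 2.54 -0.15  9.96] 0.175 34.0
(54, 12, -10) [ 2.54 -0.23  9.96] 0.175 36.2
(54, 12.6, -10) [ 2.54 -0.25  9.96] 0.175 36.8
```

Request:
carry_out(increments=[0.9, 0.1, 1, 0, 0, 1.8, 0.17, 2, 0, 0, 2.54, 0.17, 3, 0, 0, 2.54, 0.17, 3.6, 0, 0, 2.54, 0.17, 3.6, 0, 0, 2.54, 0.17, 4.6, 0, 0, 2.54, 0.17, 5.8, 0, 0, 2.54, 0.17, 7, 0, 0, 2.54, 0.17, 8.2, 0, 0, 2.54, 0.17, 9.2, 0, 0, 2.54, 0.17, 9.96, 0, 0, 2.54, 0.17, 9.96, 0, 0, 2.54, 0.08, 9.96, 0, 0, 2.54, 0, 9.96, 0, 0, 2.54, -0.08, 9.96, 0, 0, 2.54, -0.14, 9.96, 0, 0, 2.54, -0.18, 9.96, 0, 0, 2.54, -0.22, 9.96, 0, 0, 2.54, -0.25, 9.96, 0, 0, 2.54, -0.25, 9.96, 0, 0])

```text
t: 11.63
position: [0.5446, 0.0758, 0.1756]
tool_rot: [3.139, 0.003, 2.892]
wrist_force: [1.9, 4.9, 3.6]
gripper_width: 0.003
```

```bash
python3 - <<'E'
from h import *
s=state();print(s['t'],s['position'],s['wrist_force'],wp(.054,.0126),togo(wp(.054,.0126),s))
E
```

```text
11.6333 [0.5446249  0.07575354 0.17558285] [1.94628145 4.88772103 3.58485566] [0.54279656 0.07465552 0.17471053] [ 0.06 -0.06  0.03]
```

Request:
carry_out(increments=[0, 0, 0, 0, 0, 0, 0, 0, 0, 0, 0, 0.2, 0, 0, 0, 0, 0.2, -1, 0, 0, 0, 0.2, -2.2, 0, 0, 0, 0.2, -3.6, 0, 0, 0, 0.2, -5, 0, 0, 0, 0.2, -6.5, 0, 0, 0, 0.2, -8, 0, 0, -1, 0.2, -9.2, 0, 0, -2, 0.2, -10, 0, 0, -2.54, 0.2, -10, 0, 0, -2.54, 0.2, -10, 0, 0, -2.54, 0.2, -10, 0, 0, -2.54, 0.2, -10, 0, 0, -2.54, 0.2, -10, 0, 0])

```text
t: 12.97
position: [0.6051, 0.0639, 0.4239]
tool_rot: [-3.141, -0.002, 2.891]
wrist_force: [-0.4, 0.6, -0.3]
gripper_width: -0.002
```

```bash
python3 - <<'E'
from ov import *
s=state();p,d=capture('wrist');np.savez('pics/w8.npz',p=p,d=d,pos=s['position'],rot=s['tool_rot']);print(s['position'],s['qd'].max())
cv2.imwrite('pics/w8.png',cv2.resize(p[60:310,160:480,::-1],None,fx=2.4,fy=2.4,interpolation=cv2.INTER_CUBIC))
p,d=capture('scene');cv2.imwrite(f'pics/s8.png',p[:,:,::-1])
E
```

```text
[0.60508737 0.06386272 0.42388712] 0.001272239894360108
```

View pics/w8.png

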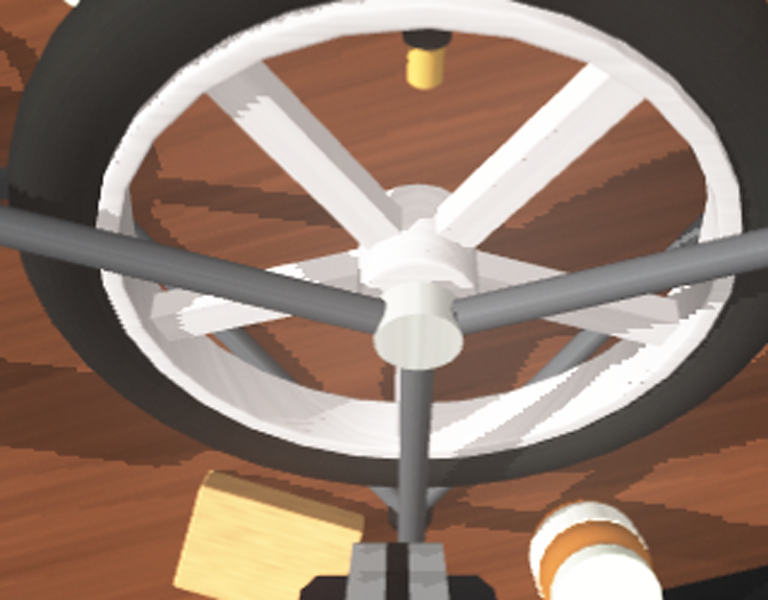

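View pics/s8.png

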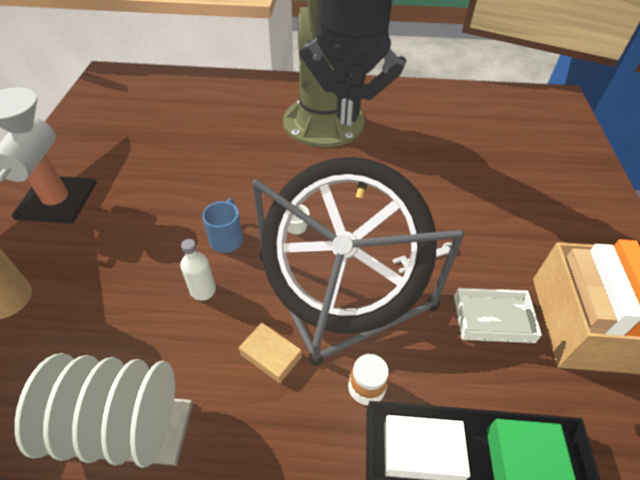

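```bash
python3 - <<'E'
from wfit import *
run('pics/w8.npz',(160,60),2.4,[(.089,(424,83)),(.105,(427,44))],[(70,(0,222),(375,310)),(290,(768,248),(460,312)),(180,(416,370),(412,540))],(418,342))
import cv2
p=cv2.imread('pics/s8.png')[150:350,250:470];cv2.imwrite('pics/s8c.png',cv2.resize(p,None,fx=3,fy=3,interpolation=cv2.INTER_CUBIC))
z=np.load('pics/w8.npz');st=dict(position=z['pos'],tool_rot=z['rot'])
im=cv2.resize(z['p'][60:310,160:480,::-1],None,fx=2.4,fy=2.4,interpolation=cv2.INTER_CUBIC)
# axle axis in picture and up-line, for fitted pose
c=[.5872,.0759,.15]
for P in ([0,0,-.03],[0,0,.042],[.089,0,0],[.105,0,0],[-.09,0,.007],[-.1,0,.034]):
    print(P,(proj('wrist',W(c,-.261,np.array([P])),st)[0]-[160,60])*2.4)
E
```

```text
[ 5.871e-01  7.600e-02 -2.617e-01 -2.000e-04] [-1.49932585e+01 -1.26079375e-02] [ 0.4 -1.7 -0.3 -2.8  0.3  0.3  2.1  0.6 -1.9 -0.4 -0.2  0.6  0.4 -0.2
 -0.2]
[0, 0, -0.03] [417.59374801 211.83719476]
[0, 0, 0.042] [418.49444395 342.99116519]
[0.089, 0, 0] [424.42727961  79.19548338]
[0.105, 0, 0] [425.88444603  37.66597003]
[-0.09, 0, 0.007] [413.36113896 405.93223274]
[-0.1, 0, 0.034] [413.04483689 464.97453063]
```

View pics/s8c.png

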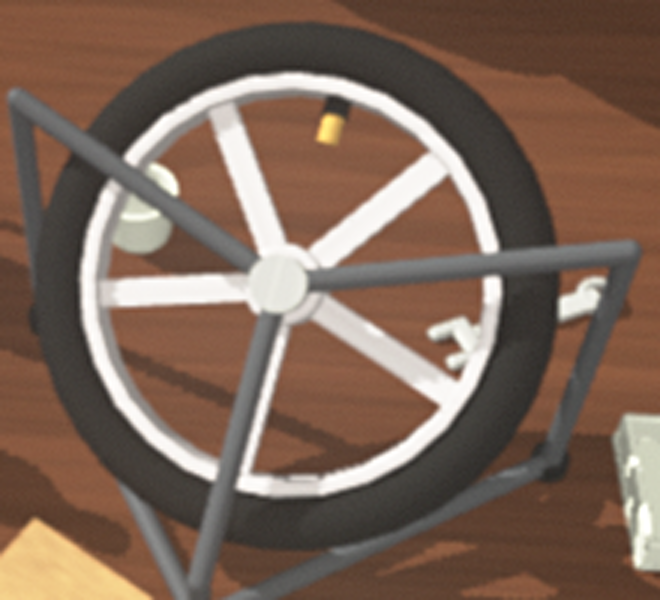

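```bash
python3 - <<'E'
from phi import *
o={36:(226,112),108:(105,291),252:(448,398),324:(437,165)}
print(phi(o,(334,112),(250,150),3,0))
z=np.load('pics/w8.npz')
im=z['p'][:,:,::-1]
cv2.imwrite('pics/w8d.png',cv2.resize(im[185:295,270:400],None,fx=6,fy=5,interpolation=cv2.INTER_CUBIC))
cv2.imwrite('pics/w8e.png',cv2.resize(im[60:180,230:440],None,fx=3.8,fy=4,interpolation=cv2.INTER_CUBIC))
E
```

```text
(np.float64(-1.37828191670881), array([1.50564843, 0.65026501]), [[-1.2, -2.0], [-1.9, 0.3], [0.3, -0.2], [1.5, -0.2], [0.6, 3.2]])
```

View pics/w8d.png

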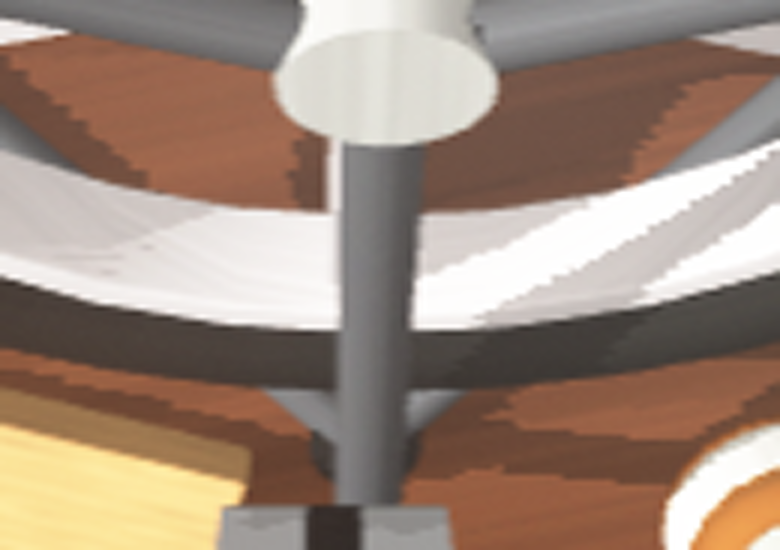

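View pics/w8e.png

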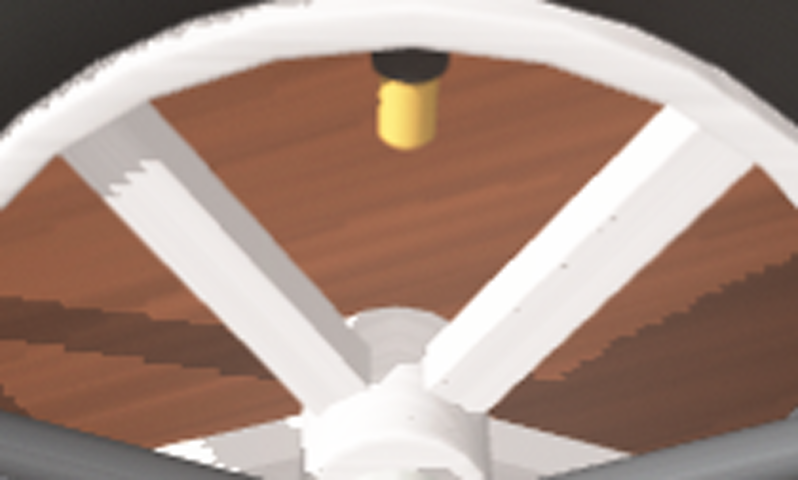

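```bash
cat > wfit2.py <<'E'
from ov import *
z=np.load('pics/w8.npz');st=dict(position=z['pos'],tool_rot=z['rot'])
pr=lambda P,c,psi:proj('wrist',W(c,psi,np.array(P)),st)
e=lambda x,y:np.array((230+x/3.8,60+y/4)); d6=lambda x,y:np.array((270+x/6,185+y/5))
def sp(ph,k,r,side,zz):
    a=ph+S(k);u=np.array([np.cos(a),np.sin(a),0]);v=np.array([-np.sin(a),np.cos(a),0]);return r*u+side*.008*v+[0,0,zz]
# (k,side,z,p,q): left spoke k=36 (axle +y = image left); downhill side=+1 ; right k=324 downhill side=-1
E=[(36,1,.007,e(60,150),e(305,410)),(36,-1,-.007,e(150,105),e(370,350)),(324,-1,.007,e(755,165),e(490,412)),(324,1,-.007,e(668,105),e(425,355))]
def lr(P,p,q,c,psi):
    d=(q-p)/np.linalg.norm(q-p);n=np.array([-d[1],d[0]]);return list((pr(P,c,psi)-p)@n)
LG=[(70,e(0,440),d6(290,50)),(290,e(798,445),d6(490,50)),(180,d6(383,180),d6(370,480))]
def f(x,w=1):
    c=[x[0],x[1],.15];r=[]
    for k,s,zz,p,q in E: r+=lr([sp(x[3],k,.05,s,zz),sp(x[3],k,.1,s,zz)],p,q,c,x[2])
    for zz in (.007,): r+=lr([sp(x[3],180,.07,-1 if 0 else -1,zz)],d6(328,150),d6(327,208),c,x[2])
    r+=list(pr([pol(.089,x[3])],c,x[2])[0]-e(405,135)); r.append(pr([pol(.105,x[3])],c,x[2])[0,0]-e(410,0)[0])
    r+=list(pr([pol(0,0,.042)],c,x[2])[0]-d6(386,86))
    for a,p,q in LG[2:]: r+=lr([pol(.06,S(a),.034),pol(.13,S(a),.034)],p,q,c,x[2])
    L1=[(70,np.array((160,60+222/2.4)),np.array((160+375/2.4,60+310/2.4))),(290,np.array((480,60+248/2.4)),np.array((160+460/2.4,60+312/2.4)))]
    for a,p,q in L1: r+=lr([pol(.04,S(a),.034),pol(.14,S(a),.034)],p,q,c,x[2])
    return np.array(r)
for side in (0,):
    r=least_squares(f,[*h.HUB[:2],h.PSI,0],loss='soft_l1');print(r.x.round(4),np.degrees(r.x[2:]),r.cost,r.fun.round(1))
c=[r.x[0],r.x[1],.15]
print(pr([sp(r.x[3],180,.07,-1,.007),sp(r.x[3],180,.07,1,.007),sp(r.x[3],180,.08,-1,-.007),sp(r.x[3],180,.08,1,-.007)],c,r.x[2]),pr([pol(.05,S(180),.034)],c,r.x[2]))
E
python3 wfit2.py
```

```text
[ 0.5869  0.076  -0.261  -0.0031] [-14.95475944  -0.18012906] 4.437618791479917 [-0.6  0.4 -0.5 -0.5  0.6  0.4  0.7 -0.1 -0.6  0.6 -1.1  0.   0.1  0.4
  0.5  0.6  2.   0.5 -1.7 -0.1]
[[325.2095179  218.24312541]
 [339.67031906 218.41898897]
 [325.20430546 213.79105577]
 [339.18183816 213.96179456]] [[333.13848515 227.44932968]]
```

Request:
carry_out(increments=[1, 0.5, -0.3, 0, 0, 2, 1, -0.6, 0, 0, 3, 2, -0.8, 0, 0, 4, 3, -0.8, 0, 0, 5, 4, -0.8, 0, 0, 5.5, 5, -0.8, 0, 0, 6, 6, -0.8, 0, 0, 6, 7, -0.8, 0, 0, 6, 8, -0.8, 0, 0, 6, 8, -0.8, 0, 0, 6, 8, -0.8, 0, 0, 6, 8, -0.8, 0, 0, 6, 8, -0.8, 0, 0])

```text
t: 14.15
position: [0.5106, 0.2934, 0.4449]
tool_rot: [-3.141, 0.001, 2.889]
wrist_force: [0.6, -1.0, 0.7]
gripper_width: -0.001
```

```bash
python3 - <<'E'
from ov import *
s=state();print(s['t'],s['position'],abs(s['qd']).max(),s['wrist_force'])
p,d=capture('top');cv2.imwrite('pics/t9.png',p[:,:,::-1])
cv2.imwrite('pics/t9c.png',cv2.resize(p[170:310,180:400,::-1],None,fx=3.5,fy=3.5,interpolation=cv2.INTER_CUBIC))
E
```

```text
14.15 [0.51056896 0.29338929 0.44488969] 0.004849077542398781 [ 0.63055359 -0.97032416  0.69682543]
```

View pics/t9.png

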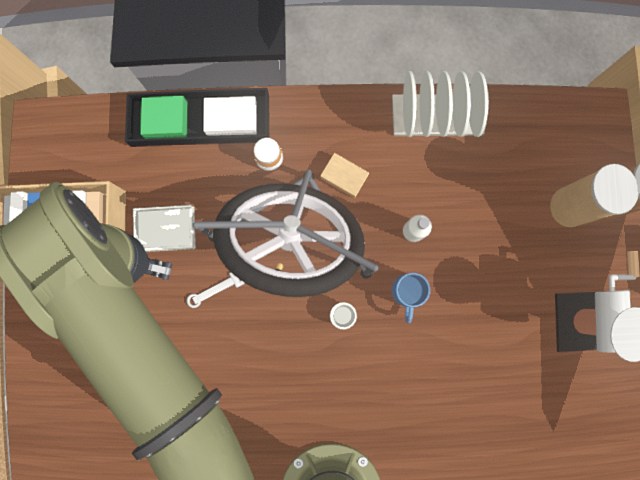

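View pics/t9c.png

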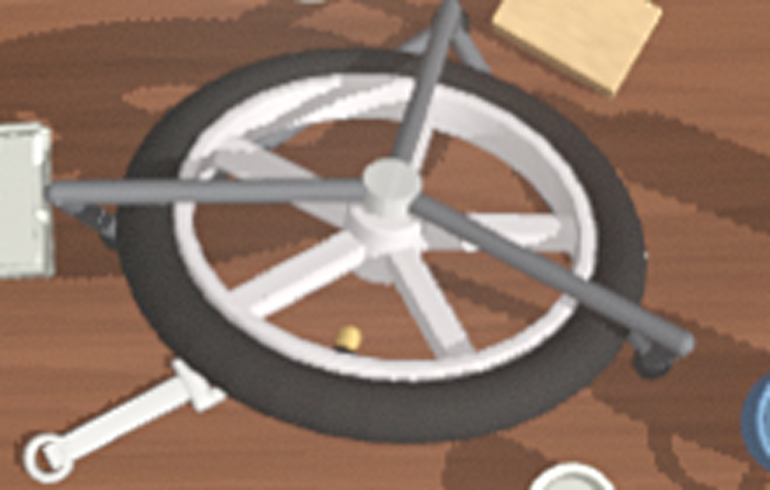

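```bash
python3 -c "
from bench import *
print(close_job())"
```

```text
the job is handed in; nothing more can be done
None
```

The valve stem is now at the top of the wheel, within about 1.5° of straight uphill, and the job is handed in after about 14 s of robot time. No verdict came back.

- **Turning the wheel:** I turned it by about 143° with the shut fingertips, pushing spokes only in the uphill open sector. There was one long push on one spoke, one on the next, then a final nudge of about 2°. The hand then went up and off to the side.
- **Valve angle:** the checks differ slightly. The close wrist-camera fit gives −0.2°. The scene camera gives −1.4°, and a rough comparison in the top picture gives about −0.6°. I left it there.
- **Contact and surroundings:** forces read between moves stayed under about 7 N, and I saw no sign of contact with the tyre or valve stem. In the last top picture the hand is clear and the loose objects look unmoved.

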